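# Push a strayed slide-rule case back into line and shut the drawer

## Robot

A 6-joint arm with a two-finger parallel gripper is mounted at the origin on the work surface. World frame = base frame: x ahead of the robot, y to its left, z up, the work surface at z = 0. Lengths are in m, angles in rad, forces in N, time in s.
With the tool pointing down it reaches from about 0.325 to 0.775 m from the base axis. Payload 5.5 kg.
Tool frame: the origin (TCP) lies between the finger pads; the fingertips stand 17 mm ahead of it and the grasp point (between the pads) lies 2 mm behind it; z points along the fingers, y is the direction in which the jaws open and shut (so a half turn about z gives the same grasp; the last joint's range is limited). The gripper opens to 88 mm and grips with 3 to 60 N. Pads are 20 mm wide; open, the fingers measure 115 mm over their backs; the gripper's body (75 mm by 178 mm) begins 61 mm behind the grasp point.
Start: joints at [-1.387, 0.091, 1.231, -0, 1.82, -0.057], TCP at [0.143, -0.583, 0.24] pointing down, gripper open.
Joint ranges: [-2.87, 2.87], [-0.86, 2.18], [0.17, 2.46], [-1.51, 4.65], [0.06, 2.69], [-2.65, 2.65]. Speed limits (rad/s): [2.57, 2.57, 3.01, 3.14, 3.14, 3.14].

## Interface

Orientations are given as a 3x3 rotation matrix whose columns are the frame's x, y, z axes.
In Python, from plant import arm gives the robot as it stands.
- The arm moves only by the shell command python3 -m crank 'ROWS' [OPENING] [FORCE]. ROWS is JSON, a list that holds one entry, the list of rows, each a list of 6 numbers: the shift along the tool's x, y, z in cm, then the turn, a rotation vector about the tool's x, y, z in degrees. In form: [[[tx, ty, tz, wx, wy, wz], ...]]. A call has 1 to 12 rows; each row shifts and turns the commanded pose from where the row before left it, along the tool's axes as they then stand; what a row does not reach is not made up. A row lasts 1/8 s, in which the tool goes at most 62.5 mm and 10.7 degrees, less where a joint would pass 70% of its speed; a pose out of reach is approached as far as the arm can. A call with a gripper value outside its range is refused whole. OPENING is the opening, from 0 (shut) to 1 (fully open), set as the call begins (- or left out, the last holds). The fingers move at their own pace and stop on an object; FORCE is the grip in N (left out, the last holds). Time passes only in rows, so rows that do not move let the fingers close. It gives the time, the measured TCP pose, the force and the opening at its end, in the units of the state.
- arm.read_state(): the state, without advancing time (a new reading comes with each control period).
- arm.snapshot(name): name is "scene" or "top" or "wrist"; returns the picture (420x560x3 uint8, blue, green, red); there is no depth.
- arm.camera_params(name): a dict with "K" (3x3 intrinsics, pixels), "R" (3x3) and "t" (3): a world point X has camera coordinates R X + t; the wrist camera has in their place "hand_eye" (4x4, takes a point from camera to tool coordinates, whose origin is the TCP and whose axes are the flange's). Camera axes: x right, y down, z forward; pixel columns grow to the right and rows downward; lengths in m; the calibration is good to about 2 mm. A picture is of the moment at which its call begins: read the wrist's pose just before it. camera_params takes no time and is no camera call.
- arm.close_job(): hands the job in, once; it reports no verdict.
The state is a dict: "time": time; "joints": joint angles; "dq": joint speeds; "joint_torque": joint torques, N m; "position": TCP position; "ee_rot": TCP orientation; "ft_force": force on the tool from outside, world axes, zero at the start; "wrist_torque": the same for the moment, N m; "finger_gap": finger opening in m.
Only numpy, scipy, OpenCV 4.12 (cv2) and the standard library are available. Lean on these libraries where they do the work, as an engineer would, in place of code of your own. Each camera call takes 0.05 s, during which the arm holds its last target.

## Task

One of the two slide-rule cases in the open drawer has strayed out of line. Without lifting it, push it with the fingertips back beside the other case, its long side snug against the other's and its far end home against the cross divider; then push the drawer fully shut and take the hand away. Leave the other case in its place, keep off the circular rule and the calculator, and do not disturb the things around the drawer.

Things in the scene. Friction and masses are not known exactly. Their poses are not given: they have to be found in the camera images.
- drawer (a joint): the wide, low aluminium slide drawer, the only open one; metres it has been pushed in: 0 at the start (fully open), 0.22 fully shut at its stop. Slides along x of drawer_front with 2.5 N of friction plus 8 N per m/s, no spring: stays where left, carries its contents. Floor 15 mm above the work surface, inside 400 mm wide, side walls ending 55 mm above the work surface
- drawer_front (a point): middle of the outer face of the drawer's front panel, 42 mm above the work surface; moves with the drawer. x axis: into the cabinet, the way it shuts; y: left along the front; z: up. The panel is 12 mm thick, 434 mm wide, from 10 to 74 mm above the work surface, plain but for a flush cup pull and a label holder in its middle
- bay_corner (a point): inside corner of the drawer, at floor height, where the divider (3 mm strip across the drawer, 45 mm above the work surface) meets the left wall; 242 mm along x and 200 mm along y from drawer_front, same axes, moves with the drawer. The neighbour case lies in this corner; the strayed case's home is beside it: origin 75 mm short of the corner along x, 69 mm along -y
- stray_case: the strayed slide-rule case, the right-hand one of the two, lying askew and nearer the drawer front: a closed hard plastic case, grey below with a clear lid over a wooden rule, 150 mm long (its x), 46 mm wide (y), 22 mm high, 100 to 200 g. Origin: centre of its underside. At home its x axis is parallel to the drawer's x axis
- neighbour_case: the other slide-rule case, of the same make and size, lying loose and in line in the drawer's left far corner, long side along the left wall, far end at the divider, each with up to 2 mm of play. Origin: centre of its underside
- circular_rule: a bronze circular rule lying flat in the right half of the drawer, a disc 76 mm across and 6 mm thick with a steel centre stud up to 11 mm. Origin: centre of its underside. It may lie left or right of the calculator
- calculator: a black bakelite calculator housing in the right half of the drawer, 118 mm along the drawer's x, 66 mm wide, 35 mm high. Origin: centre of its underside
- cabinet: the fixed aluminium carcass that the drawer runs into: 280 mm deep, 434 mm wide, its flat top 82 mm above the work surface; a flat 90 x 140 x 35 mm carton is fixed on top, its near edge about 115 mm behind the front. Origin: on the work surface in the middle of its front opening; x axis into the cabinet, y axis left
- loupe: a black loupe, 34 mm across and 38 mm tall, standing on the work surface to the right of the drawer, nearer the robot than the jar. Origin: centre of its underside
- jar: a glass jar with a steel cap, 64 mm across and 90 mm tall, on the work surface to the right of the drawer. Origin: centre of its underside
- brush: a dusting brush with a wooden handle lying on the work surface to the left of the drawer, roughly along x. Origin: centre of its underside
Things that resemble listed ones, but are neither listed nor needed, are in the scene too. What is shaped like the circular_rule but blue, pink or red is not meant.

How it is judged:
On the way, in this order (a step that is already met when the one before it is completed fails the run):
1. with the drawer still at least 50 mm open, the strayed case lies home: against the other case and the divider (x of stray_case in the frame of bay_corner above -0.081 m and y of stray_case in the frame of bay_corner above -0.075 m and z of stray_case in the frame of bay_corner below 0.006 m and angle between the x axis of stray_case and the x axis of bay_corner, either way round below 0.06 rad and value of joint drawer below 0.17 m), for 0.2 s.
2. the drawer is fully shut (value of joint drawer above 0.216 m), for 0.2 s.
At the end, for the whole second after the job is handed in: Drawer shut to 4 mm. Strayed case at rest, flat in the drawer, within 6 mm of home along and across and 0.06 rad of square; the other case within 7 mm of its corner and square; circular rule and calculator still in the right half, within about 22 mm of their place along the drawer (value of joint drawer above 0.216 m and x of stray_case in the frame of bay_corner above -0.081 m and y of stray_case in the frame of bay_corner above -0.075 m and z of stray_case in the frame of bay_corner below 0.006 m and angle between the x axis of each of stray_case, neighbour_case and the x axis of bay_corner, either way round below 0.06 rad and x of neighbour_case in the frame of bay_corner above -0.082 m and y of neighbour_case in the frame of bay_corner above -0.03 m and x of circular_rule in the frame of bay_corner between -0.122 and -0.062 m and y of each of circular_rule, calculator in the frame of bay_corner below -0.25 m and x of calculator in the frame of bay_corner between -0.122 and -0.062 m and linear speed of stray_case below 0.01 m/s); the robot touches nothing.
It fails at once if something in the drawer was lifted or tipped up (z of any of stray_case, neighbour_case, circular_rule, calculator in the frame of bay_corner above 0.012 m or angle between any of stray_case, neighbour_case, circular_rule, calculator's own z axis and vertical above 0.25 rad).
It fails at once if the circular rule or the calculator was touched by the robot (contact force between any of the fingers, the arm and circular_rule above 1 N or contact force between any of the fingers, the arm and calculator above 1 N).
It fails at once if the loupe, jar or brush beside the drawer was disturbed (moved more than 15 mm) (distance of any of loupe, jar, brush from where it was at the start of the episode above 0.015 m).
It also fails if it takes over 64 s, if anything falls off the work surface, if the arm or the gripper's body presses on something with over 40 N, if the wrist force passes 120 N, or if a joint passes its speed limit or range.

## Working session

There is one attempt and no reset: what is moved stays moved. The work goes in short steps, Python scripts to look and compute and a shell command to move; the robot and the scene stay as the last step left them, time stands still between calls to the robot, and variables do not carry over. Pictures are saved under pics/ and viewed, and the job is handed in when it is done.

```bash
ls; mkdir -p pics
python3 - <<'E'
from plant import arm
import cv2, numpy as np
for n in("scene","top"):
    cv2.imwrite(f"pics/{n}0.png",arm.snapshot(n))
    p=arm.camera_params(n); print(n,{k:np.round(v,4).tolist() for k,v in p.items()})
print(arm.camera_params("wrist"))
print(arm.read_state())
E
```

```text
pics
scene {'K': [[423.9654, 0.0, 285.837], [0.0, 423.9654, 207.069], [0.0, 0.0, 1.0]], 'R': [[0.1083, 0.994, -0.0125], [0.7789, -0.0926, -0.6203], [-0.6178, 0.0574, -0.7843]], 't': [-0.0801, -0.3797, 1.2854]}
top {'K': [[511.4986, 0.0, 272.5929], [0.0, 511.4986, 215.9206], [0.0, 0.0, 1.0]], 'R': [[-0.0269, -0.9994, -0.024], [-0.998, 0.0282, -0.0569], [0.0576, 0.0224, -0.9981]], 't': [0.0518, 0.5459, 1.4634]}
{'K': array([[298.56126598,   0.        , 287.02852506],
       [  0.        , 298.56126598, 211.06990301],
       [  0.        ,   0.        ,   1.        ]]), 'hand_eye': array([[ 1.04725702e-04, -9.69526442e-01, -2.44986669e-01,
         6.65619226e-02],
       [ 9.99999958e-01,  3.49350503e-05,  2.89220808e-04,
        -1.52393933e-04],
       [-2.71848599e-04, -2.44986689e-01,  9.69526404e-01,
        -1.46003915e-01],
       [ 0.00000000e+00,  0.00000000e+00,  0.00000000e+00,
         1.00000000e+00]])}
{'time': 0.1, 'joints': array([-1.38669567e+00,  9.17911130e-02,  1.23170401e+00, -3.02068000e-05,
        1.81979307e+00, -5.67094344e-02]), 'dq': array([ 7.54658643e-04, -1.14738382e-03, -2.21618573e-03, -1.30467688e-04,
       -8.36786047e-05,  3.70539981e-04]), 'joint_torque': array([ 2.78933847e-03, -4.47856915e+01, -4.07570601e+01,  7.00776558e-02,
        2.84165901e-02, -1.04481289e-04]), 'position': array([ 0.14303704, -0.58247675,  0.23865011]), 'ee_rot': array([[ 9.71146876e-01,  2.38481929e-01, -3.39170406e-04],
       [ 2.38482161e-01, -9.71145457e-01,  1.66152924e-03],
       [ 6.68608995e-05, -1.69447502e-03, -9.99998562e-01]]), 'ft_force': array([ 0.17892332, -0.22933592, -0.97353125]), 'wrist_torque': array([-0.01946323,  0.01388719, -0.02990028]), 'finger_gap': 0.0872473211689105}
```

View pics/scene0.png

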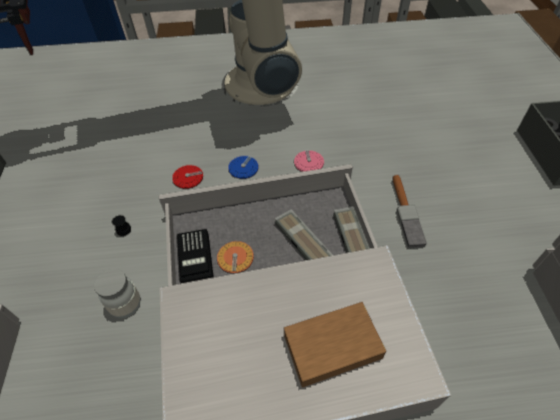

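View pics/top0.png

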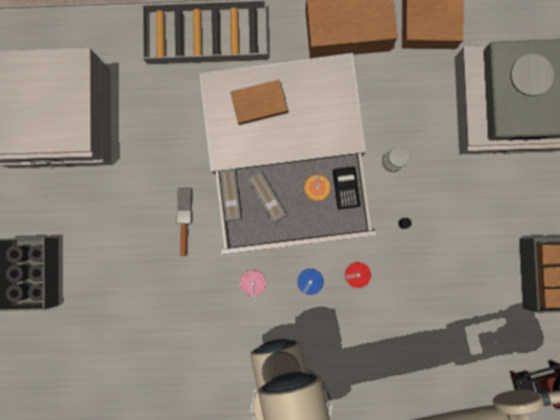

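Run:
```python
import cv2
i=cv2.imread("pics/top0.png")[140:260,200:390]
cv2.imwrite("pics/topz.png",cv2.resize(i,None,fx=4.2,fy=4.2,interpolation=cv2.INTER_CUBIC))
i=cv2.imread("pics/scene0.png")[140:290,150:390]
cv2.imwrite("pics/scz.png",cv2.resize(i,None,fx=3.3,fy=3.3,interpolation=cv2.INTER_CUBIC))
```

```text
(no output)
```

View pics/topz.png

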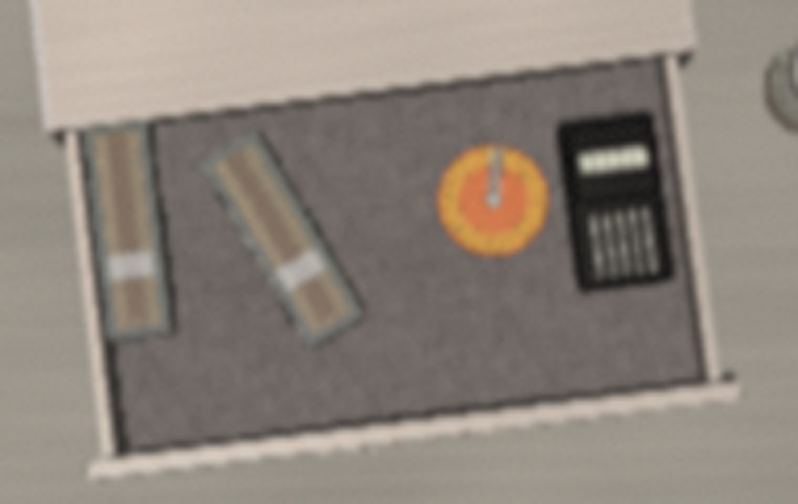

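View pics/scz.png

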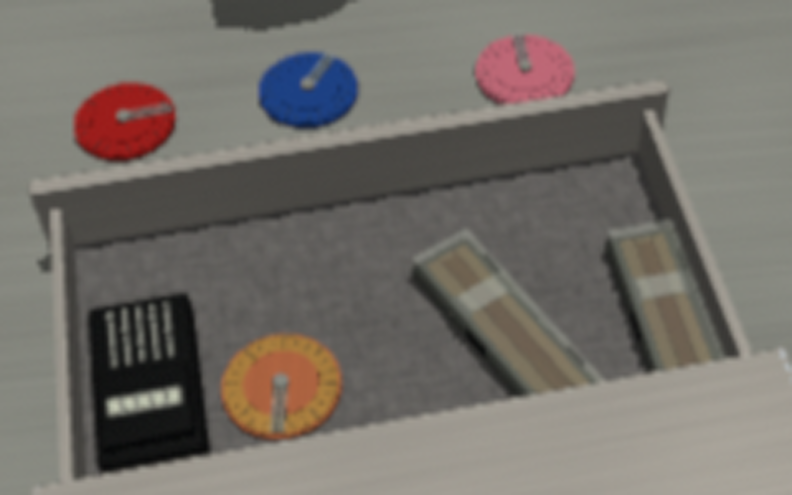

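```bash
cat > h.py <<'E'
import numpy as np
from plant import arm
def ray(cam,uv,z):
    p=arm.camera_params(cam);K,R,t=map(np.array,(p["K"],p["R"],p["t"]))
    d=R.T@np.linalg.solve(K,[*uv,1]);c=-R.T@t
    return c+d*(z-c[2])/d[2]
def zt(x,y):return (200+(x+.5)/4.2-.5,140+(y+.5)/4.2-.5)
def zs(x,y):return (150+(x+.5)/3.3-.5,140+(y+.5)/3.3-.5)
E
python3 - <<'E'
from h import *
def T(n,x,y,z):print(n,"top",ray("top",zt(x,y),z).round(4))
def S(n,x,y,z):print(n,"sc",ray("scene",zs(x,y),z).round(4))
T("frontL out",90,474,.074);T("frontR out",738,394,.074);T("frontL in",93,460,.074);T("frontR in",737,382,.074)
S("frontL out",664,86,.074);S("frontR out",33,184,.074)
for p in((320,345),(365,313),(210,165),(262,133)):T("stray",*p,.037)
for p in((415,258),(466,232)):S("stray",*p,.037)
for p in((110,338),(168,331),(88,125),(152,125)):T("nb",*p,.037)
for p in((610,233),(670,224)):S("nb",*p,.037)
T("cabL",47,131,.082);T("cabR",692,48,.082)
T("disc",493,200,.023);S("disc",281,388,.021)
for p in((560,127),(650,113),(583,291),(672,276)):T("calc",*p,.05)
T("jar?",790,87,.09)
print(ray("top",(405,223),.03),ray("top",(184,220),.01),ray("top",(397,159),.09))
# carton
for p in((232,94),(286,82),(238,122),(288,110)):print("carton",ray("top",p,.117).round(3))
E
```

```text
frontL out top [0.4463 0.1811 0.074 ]
frontR out top [ 0.4874 -0.2469  0.074 ]
frontL in top [0.4554 0.179  0.074 ]
frontR in top [ 0.4953 -0.2465  0.074 ]
frontL out sc [0.4475 0.1811 0.074 ]
frontR out sc [ 0.485  -0.2449  0.074 ]
stray top [0.529  0.0275 0.037 ]
stray top [ 0.5499 -0.0036  0.037 ]
stray top [0.654  0.0992 0.037 ]
stray top [0.6749 0.0632 0.037 ]
stray sc [ 0.5467 -0.0013  0.037 ]
stray sc [0.5292 0.0345 0.037 ]
nb top [0.5377 0.1702 0.037 ]
nb top [0.5414 0.1306 0.037 ]
nb top [0.684  0.1821 0.037 ]
nb top [0.6827 0.1383 0.037 ]
nb sc [0.5413 0.1294 0.037 ]
nb sc [0.5385 0.1704 0.037 ]
cabL top [0.674  0.2039 0.082 ]
cabR top [ 0.7162 -0.224   0.082 ]
disc top [ 0.6259 -0.0937  0.023 ]
disc sc [ 0.6262 -0.0936  0.021 ]
calc top [ 0.671  -0.1385  0.05  ]
calc top [ 0.6786 -0.1993  0.05  ]
calc top [ 0.5597 -0.1502  0.05  ]
calc top [ 0.5681 -0.2101  0.05  ]
jar? top [ 0.687  -0.2856  0.09  ]
[ 0.5154965  -0.33978138  0.03      ] [0.54285128 0.29542985 0.01      ] [ 0.68987663 -0.31115634  0.09      ]
carton [0.879 0.137 0.117]
carton [ 0.907 -0.012  0.117]
carton [0.801 0.122 0.117]
carton [ 0.829 -0.015  0.117]
```

```bash
cat >> h.py <<'E'
F0=np.array([.4666,-.0325]);TH=.0925
def setF(f,th):
    global F0,TH;F0=np.array(f);TH=th
def todr(p,F=None,th=None):
    F=F0 if F is None else F; th=TH if th is None else th
    c,s=np.cos(th),np.sin(th);d=np.array(p[:2])-F
    return np.array([c*d[0]+s*d[1],-s*d[0]+c*d[1]])
def st():
    s=arm.read_state();R=np.array(s["ee_rot"])
    print("t",round(s["time"],2),"dr xy",todr(s["position"]).round(4),"z",round(s["position"][2],4),"yaw",round(np.degrees(np.arctan2(R[1,0],R[0,0])),2),"tilt",R[2].round(3),"f",np.round(s["ft_force"],1),"q",np.round(s["joints"],2),"gap",round(s["finger_gap"],3))
    return s
def goto(dx,dy,z):
    "cm in tool axes for drawer-frame goal"
    s=arm.read_state();R=np.array(s["ee_rot"]);c,sn=np.cos(TH),np.sin(TH)
    w=np.array([F0[0]+c*dx-sn*dy,F0[1]+sn*dx+c*dy,z]);print("cm",(100*R.T@(w-s["position"])).round(2))
E
python3 -m crank '[[[0,0,0,0,0,-10.2],[0,0,0,0,0,-10.2],[0,0,0,0,0,-10.2],[0,0,0,0,0,-10.2],[0,0,0,0,0,-10.2],[0,0,0,0,0,-10.2],[0,0,0,0,0,-10.2],[0,0,0,0,0,-10.1],[0,0,0,0,0,0]]]'
python3 -c "
from h import *
st();goto(.15,-.01,.24)"
```

```text
time: 1.23
position: [0.1431, -0.5826, 0.239]
ee_rot: [[-0.091, 0.996, -0.0], [0.996, 0.091, 0.001], [0.001, -0.0, -1.0]]
ft_force: [-0.2, 0.3, -0.6]
finger_gap: 0.0878
t 1.23 dr xy [-0.373  -0.5178] z 0.239 yaw 95.2 tilt [ 0.001 -0.    -1.   ] f [-0.2  0.3 -0.6] q [-1.39  0.09  1.23  0.    1.82 -1.48] gap 0.088
cm [ 5.087e+01  5.221e+01 -5.000e-02]
```

```bash
python3 -m crank '[[[2,2,0,0,0,0],[4.2,4.3,0,0,0,0],[4.2,4.3,0,0,0,0],[4.2,4.3,0,0,0,0],[4.2,4.3,0,0,0,0],[4.2,4.3,0,0,0,0],[4.2,4.3,0,0,0,0],[4.2,4.3,0,0,0,0],[4.2,4.3,0,0,0,0],[4.2,4.3,0,0,0,0],[4.2,4.3,0,0,0,0],[4.2,4.3,0,0,0,0]]]'
python3 -m crank '[[[2.5,2.9,0,0,0,0],[0,0,0,0,0,0],[0,0,0,0,0,0]]]'
python3 -c "
from h import *
import cv2
st();goto(.15,-.01,.24);cv2.imwrite('pics/w1.png',arm.snapshot('wrist'))"
```

```text
time: 2.72
position: [0.5905, -0.0555, 0.2395]
ee_rot: [[-0.088, 0.996, 0.0], [0.996, 0.088, -0.0], [-0.0, -0.0, -1.0]]
ft_force: [0.9, -1.0, -0.1]
finger_gap: 0.0878
time: 3.1
position: [0.6156, -0.0302, 0.2394]
ee_rot: [[-0.09, 0.996, -0.001], [0.996, 0.09, -0.0], [-0.0, -0.001, -1.0]]
ft_force: [-0.9, 0.3, 0.1]
finger_gap: 0.0878
t 3.1 dr xy [ 0.1486 -0.0115] z 0.2394 yaw 95.17 tilt [-0.    -0.001 -1.   ] f [-0.9  0.3  0.1] q [-0.1   0.14  1.18 -0.    1.82 -0.19] gap 0.088
cm [ 0.15  0.14 -0.06]
```

View pics/w1.png

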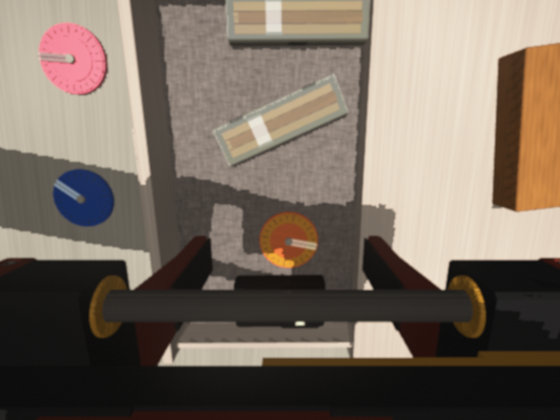

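```bash
cat >> h.py <<'E'
def wray(uv,z,s=None):
    s=s or arm.read_state();p=arm.camera_params("wrist");K=np.array(p["K"]);H=np.array(p["hand_eye"])
    R=np.array(s["ee_rot"]);c=R@H[:3,3]+s["position"];d=R@H[:3,:3]@np.linalg.solve(K,[*uv,1])
    return c+d*(z-c[2])/d[2]
E
python3 - <<'E'
from h import *
for n,uv,z in [("nl",(213,131),.037),("nr",(231,165),.037),("fl",(335,76),.037),("fr",(348,108),.037),("nb nr",(229,42),.037),("cab",(371,150),.082),("stud",(288,242),.026),("stud",(288,242),.021),("front out top",(133,120),.074),("front out top",(122,10),.074),("disc top",(288,212),.021),("disc l",(260,240),.021)]:
    w=wray(uv,z);print(n,w.round(4),todr(w).round(4))
E
```

```text
nl [0.5258 0.0332 0.037 ] [0.065  0.0599]
nr [ 0.5477 -0.0031  0.037 ] [0.0835 0.0218]
fl [0.6555 0.1026 0.037 ] [0.2005 0.117 ]
fr [0.6741 0.0713 0.037 ] [0.2162 0.0842]
nb nr [0.5399 0.1255 0.037 ] [0.0876 0.1505]
cab [0.6942 0.0294 0.082 ] [0.2323 0.0406]
stud [ 0.6225 -0.0953  0.026 ] [ 0.1494 -0.0769]
stud [ 0.6227 -0.0971  0.021 ] [ 0.1495 -0.0788]
front out top [0.4547 0.0369 0.074 ] [-0.0055  0.0702]
front out top [0.4481 0.1337 0.074 ] [-0.0031  0.1672]
disc top [ 0.6191 -0.0572  0.021 ] [ 0.1495 -0.0387]
disc l [ 0.5864 -0.0977  0.021 ] [ 0.1133 -0.076 ]
```

```bash
python3 -m crank '[[[0.1,-0.3,3,0,0,0],[0,0,4,0,0,0],[0,0,4,0,0,0],[0,0,4,0,0,0],[0,0,2,0,0,0],[0,0,1,0,0,0],[0,0,0.5,0,0,0],[0,0,0,0,0,0],[0,0,0,0,0,0]]]'
python3 -c "
from h import *
import cv2
st();goto(.145,-.01,.038);cv2.imwrite('pics/w2.png',arm.snapshot('wrist'))"
```

```text
time: 4.28
position: [0.6137, -0.029, 0.056]
ee_rot: [[-0.092, 0.996, 0.002], [0.996, 0.092, -0.0], [-0.0, 0.002, -1.0]]
ft_force: [-0.0, 0.8, -0.3]
finger_gap: 0.0875
t 4.28 dr xy [ 0.1468 -0.0101] z 0.056 yaw 95.3 tilt [-0.     0.002 -1.   ] f [-0.   0.8 -0.3] q [-0.1   0.17  1.47 -0.    1.5  -0.2 ] gap 0.088
cm [ 0.01 -0.18  1.8 ]
```

View pics/w2.png

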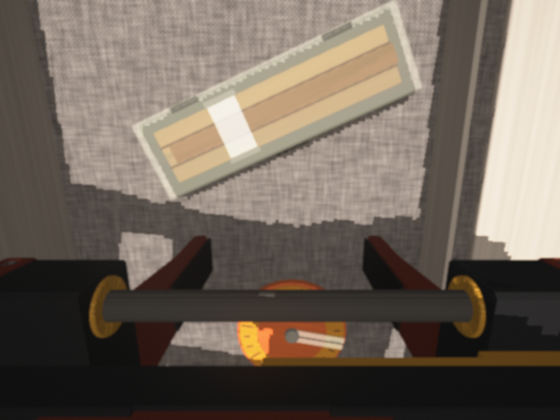

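```bash
python3 -m crank '[[[0,-0.1,1,0,0,0],[0,0,0.7,0,0,0],[0,0,0,0,0,0],[0.6,0,0,0,0,0],[0.6,0,0,0,0,0],[0.6,0,0,0,0,0],[0.6,0,0,0,0,0],[0.6,0,0,0,0,0],[0.6,0,0,0,0,0],[0.6,0,0,0,0,0],[0.6,0,0,0,0,0],[0,0,0,0,0,0]]]'
python3 -c "
from h import *
import cv2
st();cv2.imwrite('pics/w3.png',arm.snapshot('wrist'))"
```

```text
time: 5.82
position: [0.6075, 0.0194, 0.0376]
ee_rot: [[-0.093, 0.996, 0.0], [0.996, 0.093, 0.0], [0.0, 0.0, -1.0]]
ft_force: [0.3, 0.8, 1.3]
finger_gap: 0.0878
t 5.83 dr xy [0.1451 0.0386] z 0.0376 yaw 95.33 tilt [ 0.  0. -1.] f [0.3 0.8 1.3] q [-0.02  0.17  1.51  0.    1.47 -0.12] gap 0.088
```

View pics/w3.png

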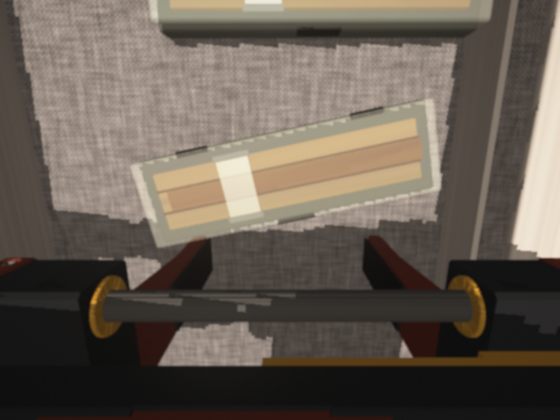

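```bash
python3 -m crank '[[[0.6,0,0,0,0,0],[0.6,0,0,0,0,0],[0.6,0,0,0,0,0],[0.6,0,0,0,0,0],[0.6,0,0,0,0,0],[0.6,0,0,0,0,0],[0.6,0,0,0,0,0],[0.6,0,0,0,0,0],[0,0,0,0,0,0]]]'
python3 -c "
from h import *
import cv2
st();cv2.imwrite('pics/w4.png',arm.snapshot('wrist'))"
```

```text
time: 7.0
position: [0.603, 0.0672, 0.0376]
ee_rot: [[-0.093, 0.996, -0.0], [0.996, 0.093, 0.001], [0.001, -0.0, -1.0]]
ft_force: [-0.2, 0.3, -0.1]
finger_gap: 0.088
t 7.0 dr xy [0.1451 0.0867] z 0.0376 yaw 95.33 tilt [ 0.001 -0.    -1.   ] f [-0.2  0.3 -0.1] q [ 0.05  0.16  1.51  0.    1.47 -0.04] gap 0.088
```

View pics/w4.png

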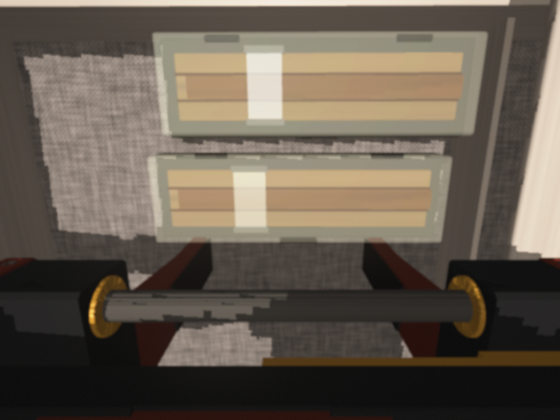

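```bash
python3 -m crank '[[[0.5,0,0,0,0,0],[0.3,0,0,0,0,0],[0.2,0,0,0,0,0],[0,0,0,0,0,0],[0,0,0,0,0,0]]]'
python3 -c "
from h import *
import cv2
st();cv2.imwrite('pics/w5.png',arm.snapshot('wrist'))"
```

```text
time: 7.68
position: [0.6022, 0.0766, 0.0376]
ee_rot: [[-0.092, 0.996, -0.0], [0.996, 0.092, 0.0], [0.0, -0.0, -1.0]]
ft_force: [0.5, -0.2, -0.1]
finger_gap: 0.0879
t 7.67 dr xy [0.1451 0.0961] z 0.0376 yaw 95.3 tilt [ 0. -0. -1.] f [ 0.5 -0.2 -0.1] q [ 0.07  0.16  1.51  0.    1.47 -0.02] gap 0.088
```

View pics/w5.png

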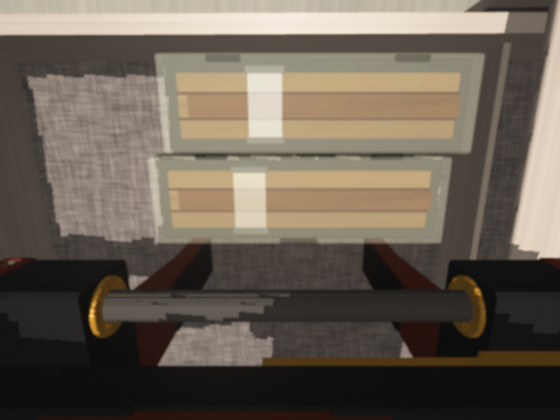

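Run:
```python
from h import *
for n,uv in [("nb nl",(155,54)),("nb nr",(166,152)),("nb fl",(482,53)),("nb fr",(471,153)),("s nl",(150,157)),("s nr",(156,243)),("s fl",(450,157)),("s fr",(442,241)),("nb nl in",(178,74)),("nb fl in",(460,72)),("s nl in",(168,172)),("s fl in",(432,170))]:
    w=wray(uv,.037);print(n,todr(w).round(4))
w=wray((505,45),.045);print(todr(w)); w=wray((480,240),.045);print(todr(w))
```

```text
nb nl [0.0861 0.1981]
nb nr [0.0868 0.1551]
nb fl [0.2323 0.1985]
nb fr [0.234  0.1546]
s nl [0.0788 0.1527]
s nr [0.0769 0.1085]
s fl [0.2241 0.1527]
s fr [0.2257 0.1097]
nb nl in [0.0957 0.1899]
nb fl in [0.2235 0.1907]
s nl in [0.0868 0.1454]
s fl in [0.2161 0.1464]
[0.23667084 0.19963264]
[0.2398546 0.113091 ]
```

```bash
python3 -m crank '[[[0.2,0,0,0,0,0],[0,0,0,0,0,0],[-1.5,0,0,0,0,0],[0,0,-3,0,0,0],[0,0,-4,0,0,0],[1.5,-3,0,0,0,0],[1.5,-3,0,0,0,0],[1.8,-4,0,0,0,0],[0,0,0,0,0,0],[0,0,0,0,0,0],[0,0,0,0,0,0]]]' 0
python3 -c "
from h import *
import cv2
st();goto(.043,.131,.038);cv2.imwrite('pics/w6.png',arm.snapshot('wrist'))"
```

```text
time: 9.1
position: [0.5004, 0.1017, 0.1078]
ee_rot: [[-0.092, 0.996, 0.001], [0.996, 0.092, 0.0], [-0.0, 0.001, -1.0]]
ft_force: [0.6, -0.6, 0.2]
finger_gap: 0.0002
t 9.1 dr xy [0.046  0.1305] z 0.1078 yaw 95.26 tilt [-0.     0.001 -1.   ] f [ 0.6 -0.6  0.2] q [ 0.13 -0.14  1.69 -0.    1.59  0.04] gap 0.0
cm [ 0.05 -0.31  6.98]
```

View pics/w6.png

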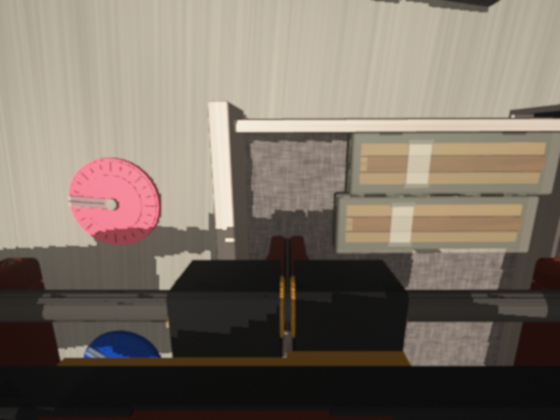

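```bash
python3 -m crank '[[[0,-0.3,2,0,0,0],[0,0,3,0,0,0],[0,0,1.5,0,0,0],[0,0,0.5,0,0,0],[0,0.5,0,0,0,0],[0,0.5,0,0,0,0],[0,0.5,0,0,0,0],[0,0.5,0,0,0,0],[0,0.5,0,0,0,0],[0,0.4,0,0,0,0],[0,0,0,0,0,0]]]'
python3 -c "
from h import *
import cv2
st();cv2.imwrite('pics/w7.png',arm.snapshot('wrist'))"
```

```text
time: 10.52
position: [0.5255, 0.1045, 0.0376]
ee_rot: [[-0.092, 0.996, -0.0], [0.996, 0.092, -0.0], [-0.0, -0.0, -1.0]]
ft_force: [0.9, -0.5, -0.0]
finger_gap: 0.0005
t 10.53 dr xy [0.0713 0.131 ] z 0.0376 yaw 95.29 tilt [-0. -0. -1.] f [ 0.9 -0.5 -0. ] q [ 0.13 -0.02  1.71  0.    1.46  0.04] gap 0.001
```

View pics/w7.png

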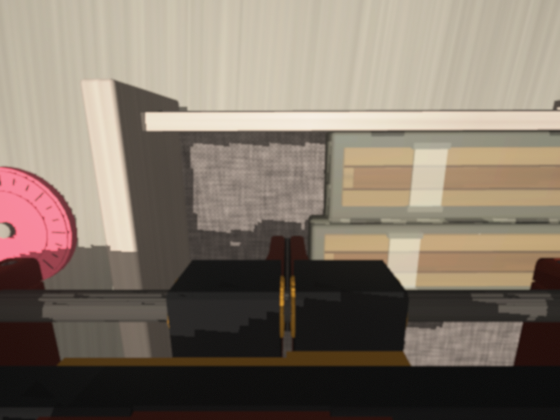

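```bash
python3 -m crank '[[[0,0.3,0,0,0,0],[0,0.3,0,0,0,0],[0,0.2,0,0,0,0],[0,0,0,0,0,0]]]'
python3 -c "
from h import *
import cv2
st();cv2.imwrite('pics/w8.png',arm.snapshot('wrist'))"
```

```text
time: 11.08
position: [0.5334, 0.1053, 0.0376]
ee_rot: [[-0.092, 0.996, 0.0], [0.996, 0.092, 0.0], [0.0, 0.0, -1.0]]
ft_force: [-0.2, 0.4, -0.6]
finger_gap: 0.0008
t 11.07 dr xy [0.0792 0.131 ] z 0.0376 yaw 95.29 tilt [ 0.  0. -1.] f [-0.2  0.4 -0.6] q [ 0.13 -0.    1.69  0.    1.46  0.04] gap 0.001
```

View pics/w8.png

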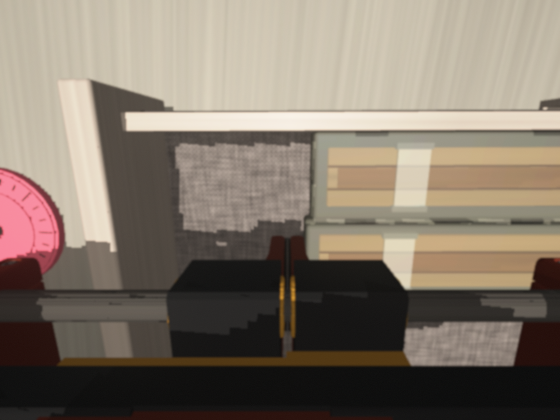

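```bash
python3 -m crank '[[[0,0.2,0,0,0,0],[0,0.2,0,0,0,0],[0,0.2,0,0,0,0],[0,0,0,0,0,0]]]'
python3 -c "
from h import *
import cv2
st();cv2.imwrite('pics/w9.png',arm.snapshot('wrist'));cv2.imwrite('pics/t9.png',arm.snapshot('top'))"
```

```text
time: 11.62
position: [0.5394, 0.1058, 0.0376]
ee_rot: [[-0.092, 0.996, 0.0], [0.996, 0.092, -0.0], [-0.0, 0.0, -1.0]]
ft_force: [-0.6, -1.5, -0.3]
finger_gap: 0.0007
t 11.62 dr xy [0.0852 0.131 ] z 0.0376 yaw 95.29 tilt [-0.  0. -1.] f [-0.6 -1.5 -0.3] q [ 0.13  0.01  1.67 -0.    1.46  0.04] gap 0.001
```

View pics/w9.png

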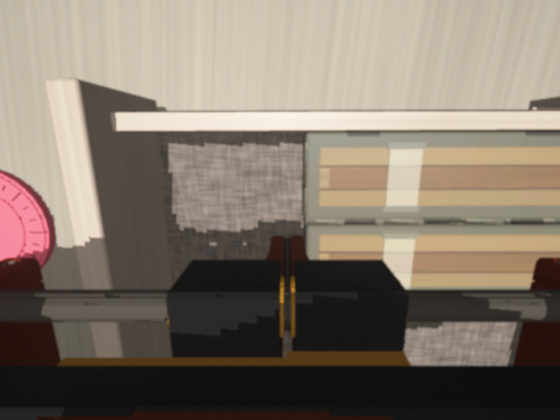

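```bash
python3 -m crank '[[[0,0.2,0,0,0,0],[0,0.2,0,0,0,0],[0,0.1,0,0,0,0],[0,0,0,0,0,0]]]'
python3 -c "
from h import *
import cv2
st();cv2.imwrite('pics/w10.png',arm.snapshot('wrist'))"
```

```text
time: 12.22
position: [0.5444, 0.1063, 0.0376]
ee_rot: [[-0.092, 0.996, 0.0], [0.996, 0.092, 0.0], [0.0, 0.0, -1.0]]
ft_force: [-1.3, 0.4, 0.1]
finger_gap: 0.0003
t 12.22 dr xy [0.0903 0.131 ] z 0.0376 yaw 95.29 tilt [ 0.  0. -1.] f [-1.3  0.4  0.1] q [ 0.13  0.03  1.66 -0.    1.46  0.04] gap 0.0
```

View pics/w10.png

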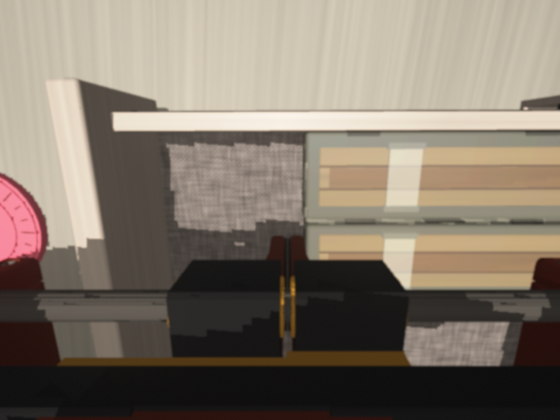

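```bash
python3 -m crank '[[[0,-0.8,0,0,0,0],[0,-0.3,-3,0,0,0],[0,0,-5,0,0,0],[-2,0,-5,0,0,0],[-4,0,-4,0,0,0],[-3,0,0,0,0,0],[0,0,0,0,0,0],[0,0,0,0,0,0]]]'
python3 -c "
from h import *
import cv2
st();cv2.imwrite('pics/w11.png',arm.snapshot('wrist'))"
```

```text
time: 13.28
position: [0.5412, 0.0162, 0.2071]
ee_rot: [[-0.092, 0.996, -0.001], [0.996, 0.092, 0.001], [0.001, -0.001, -1.0]]
ft_force: [-0.3, 0.4, 0.3]
finger_gap: 0.0004
t 13.28 dr xy [0.0788 0.0416] z 0.2071 yaw 95.29 tilt [ 0.001 -0.001 -1.   ] f [-0.3  0.4  0.3] q [-0.03 -0.07  1.45  0.    1.76 -0.13] gap 0.0
```

View pics/w11.png

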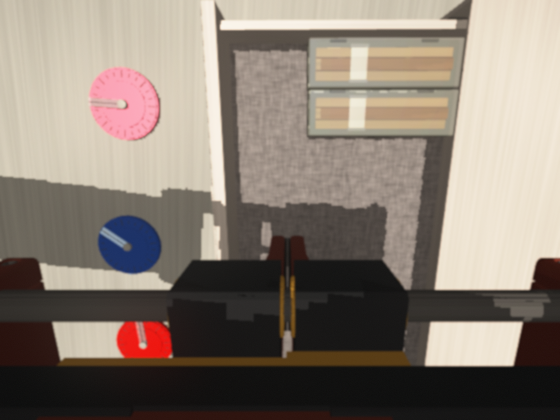

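Run:
```python
from h import *
import cv2
cv2.imwrite('pics/w11z.png',cv2.resize(cv2.imread('pics/w11.png')[20:150,290:480],None,fx=4.2,fy=4.2,interpolation=cv2.INTER_CUBIC))
for n,uv,z in [("wall inner top",(340,29),.055),("s nr",(309,136),.037),("s fr",(454,136),.037),("s nl",(308,90),.037),("s fl",(456,90),.037),("n nr",(309,87),.037),("n nl",(308,38),.037)]:
    print(n,todr(wray(uv,z)).round(4))
```

```text
wall inner top [0.1258 0.2008]
s nr [0.1012 0.1082]
s fr [0.2499 0.1083]
s nl [0.0993 0.1524]
s fl [0.2458 0.1525]
n nr [0.1003 0.1552]
n nl [0.0985 0.1988]
```

View pics/w11z.png

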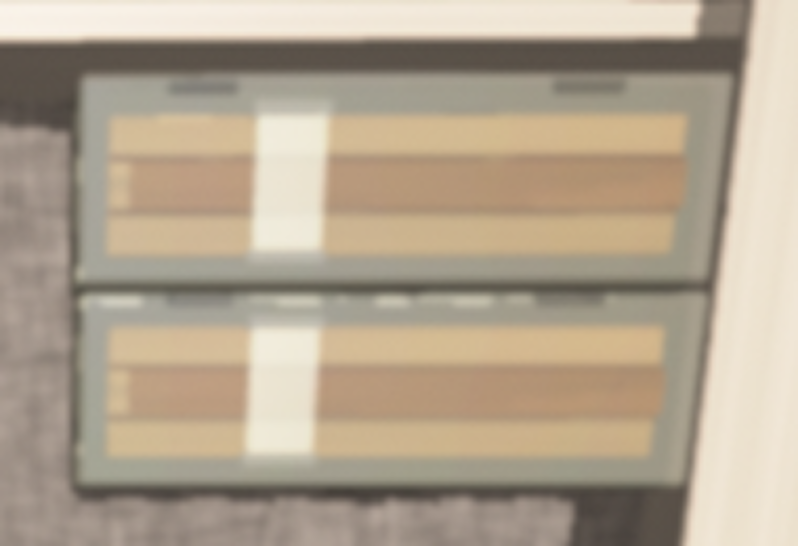

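```bash
python3 -m crank '[[[0.6,-4,0,0,0,0],[0.6,-4,0,0,0,0],[0.6,-4.4,0,0,0,0],[0,0,3,0,0,0],[0,0,4,0,0,0],[0,0,4,0,0,0],[0,0,3,0,0,0],[0,0,1.7,0,0,0],[0,0,0,0,0,0],[0,0,0,0,0,0]]]'
python3 -c "
from h import *
import cv2
st();cv2.imwrite('pics/w12.png',arm.snapshot('wrist'))"
```

```text
time: 14.58
position: [0.4172, 0.0223, 0.052]
ee_rot: [[-0.093, 0.996, 0.002], [0.996, 0.093, 0.0], [-0.0, 0.002, -1.0]]
ft_force: [-0.6, -0.8, 0.1]
finger_gap: 0.0006
t 14.57 dr xy [-0.0442  0.0592] z 0.052 yaw 95.32 tilt [-0.     0.002 -1.   ] f [-0.6 -0.8  0.1] q [-0.03 -0.38  1.99  0.    1.53 -0.12] gap 0.001
```

View pics/w12.png

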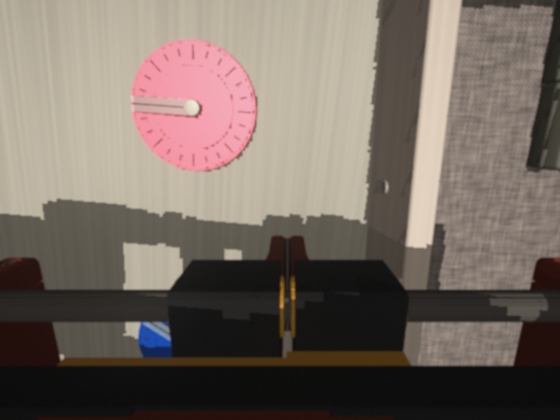

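```bash
python3 -m crank '[[[0,1.5,0,0,0,0],[0,1.5,0,0,0,0],[0,0.4,0,0,0,0],[0,0.2,0,0,0,0],[0,0.2,0,0,0,0],[0,0.2,0,0,0,0],[0,0.2,0,0,0,0],[0,0.2,0,0,0,0],[0,0.3,0,0,0,0],[0,0.4,0,0,0,0],[0,0.5,0,0,0,0],[0,0.6,0,0,0,0]]]'
python3 -c "
from h import *
st()"
python3 -m crank '[[[0,0.5,0,0,0,0],[0,0.7,0,0,0,0],[0,0.9,0,0,0,0],[0,1,0,0,0,0],[0,1,0,0,0,0],[0,1,0,0,0,0],[0,1,0,0,0,0],[0,0.9,0,0,0,0],[0,0.7,0,0,0,0],[0,0.5,0,0,0,0],[0,0.3,0,0,0,0],[0,0.1,0,0,0,0]]]'
python3 -c "
from h import *
import cv2
st();cv2.imwrite('pics/w13.png',arm.snapshot('wrist'))"
```

```text
time: 16.12
position: [0.4785, 0.0279, 0.0506]
ee_rot: [[-0.092, 0.996, -0.0], [0.996, 0.092, 0.0], [0.0, -0.0, -1.0]]
ft_force: [-2.8, 0.9, 1.9]
finger_gap: 0.0006
t 16.12 dr xy [0.0175 0.0591] z 0.0506 yaw 95.3 tilt [ 0. -0. -1.] f [-2.8  0.9  1.9] q [-0.01 -0.19  1.84  0.    1.49 -0.11] gap 0.001
time: 17.62
position: [0.5637, 0.0357, 0.0504]
ee_rot: [[-0.092, 0.996, -0.0], [0.996, 0.092, -0.0], [-0.0, -0.0, -1.0]]
ft_force: [-3.1, 1.2, 1.0]
finger_gap: 0.0005
t 17.62 dr xy [0.103  0.0589] z 0.0504 yaw 95.29 tilt [-0. -0. -1.] f [-3.1  1.2  1. ] q [ 0.    0.04  1.62 -0.    1.48 -0.09] gap 0.001
```

View pics/w13.png

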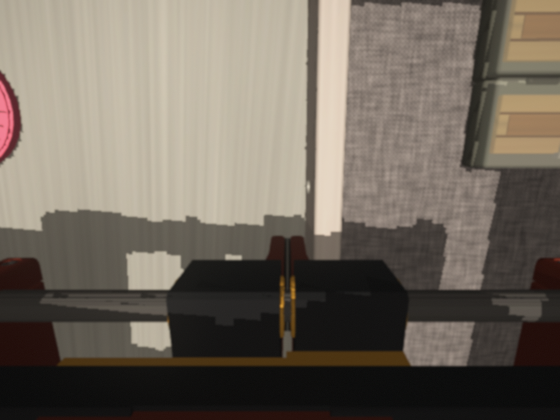

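```bash
python3 -m crank '[[[0,0.3,0,0,0,0],[0,0.5,0,0,0,0],[0,0.7,0,0,0,0],[0,0.9,0,0,0,0],[0,1,0,0,0,0],[0,1.1,0,0,0,0],[0,1.1,0,0,0,0],[0,1.1,0,0,0,0],[0,1,0,0,0,0],[0,0.8,0,0,0,0],[0,0.6,0,0,0,0],[0,0.4,0,0,0,0]]]'
python3 -c "
from h import *
st()"
python3 -m crank '[[[0,0.3,0,0,0,0],[0,0.2,0,0,0,0],[0,0.2,0,0,0,0],[0,0.2,0,0,0,0],[0,0.2,0,0,0,0]]]'
python3 -c "
from h import *
import cv2
st();cv2.imwrite('pics/w14.png',arm.snapshot('wrist'))"
```

```text
time: 19.18
position: [0.6587, 0.0445, 0.0507]
ee_rot: [[-0.092, 0.996, 0.0], [0.996, 0.092, -0.0], [-0.0, 0.0, -1.0]]
ft_force: [-2.9, 1.1, -0.9]
finger_gap: 0.0001
t 19.18 dr xy [0.1984 0.0589] z 0.0507 yaw 95.3 tilt [-0.  0. -1.] f [-2.9  1.1 -0.9] q [ 0.02  0.29  1.34 -0.    1.51 -0.08] gap 0.0
time: 19.8
position: [0.6627, 0.0449, 0.0506]
ee_rot: [[-0.092, 0.996, -0.017], [0.996, 0.092, -0.001], [0.0, -0.017, -1.0]]
ft_force: [-39.8, -1.9, 15.9]
finger_gap: 0.0006
t 19.8 dr xy [0.2024 0.059 ] z 0.0506 yaw 95.29 tilt [ 0.    -0.017 -1.   ] f [-39.8  -1.9  15.9] q [ 0.02  0.32  1.31 -0.    1.53 -0.08] gap 0.001
```

View pics/w14.png

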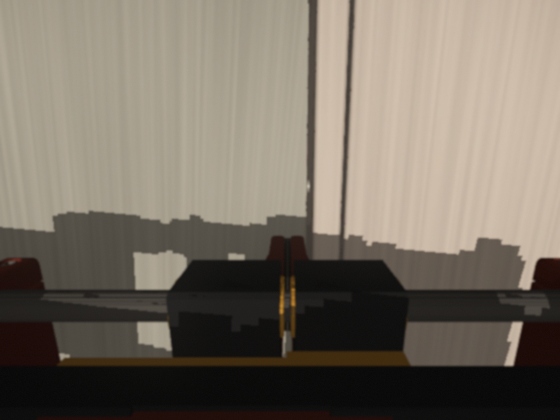

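```bash
python3 -m crank '[[[0,-0.4,0,0,0,0],[0,-0.5,0,0,0,0],[0,-1.5,0,0,0,0],[0,-3,-3,0,0,0],[0,-4,-5,0,0,0],[0,-5,-5,0,0,0],[-4,-4,-3,0,0,0],[-5,0,0,0,0,0],[-5,0,0,0,0,0],[-5,0,0,0,0,0],[0,0,0,0,0,0],[0,0,0,0,0,0]]]'
python3 -c "
from h import *
import cv2
st()
for n in ('top','scene','wrist'):cv2.imwrite(f'pics/e_{n}.png',arm.snapshot(n))
i=cv2.imread('pics/e_top.png')[60:260,180:440];cv2.imwrite('pics/e_topz.png',cv2.resize(i,None,fx=3,fy=3,interpolation=cv2.INTER_CUBIC))"
```

```text
time: 21.35
position: [0.5115, -0.1589, 0.2033]
ee_rot: [[-0.092, 0.996, 0.001], [0.996, 0.092, -0.0], [-0.0, 0.001, -1.0]]
ft_force: [0.9, 1.2, -0.9]
finger_gap: 0.0006
t 21.35 dr xy [ 0.0331 -0.13  ] z 0.2033 yaw 95.26 tilt [-0.     0.001 -1.   ] f [ 0.9  1.2 -0.9] q [-0.36 -0.09  1.47  0.    1.75 -0.46] gap 0.001
```

View pics/e_topz.png

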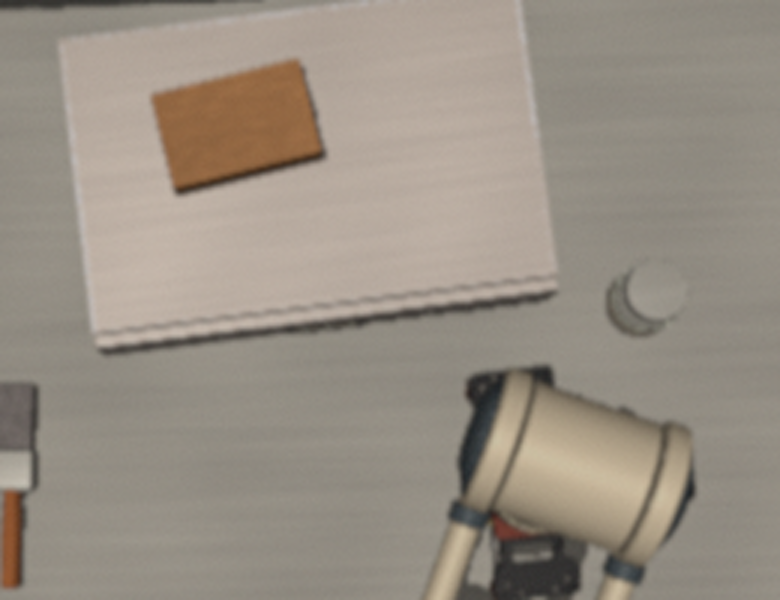

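View pics/e_wrist.png

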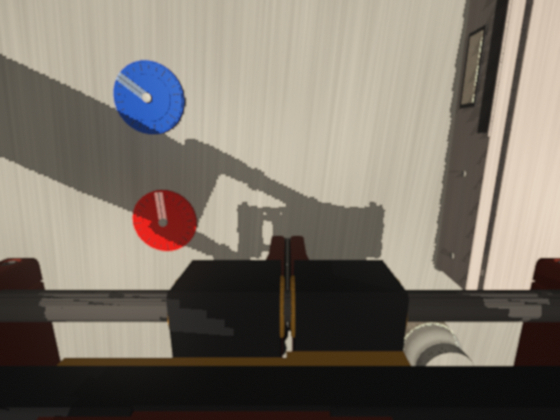

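View pics/e_scene.png

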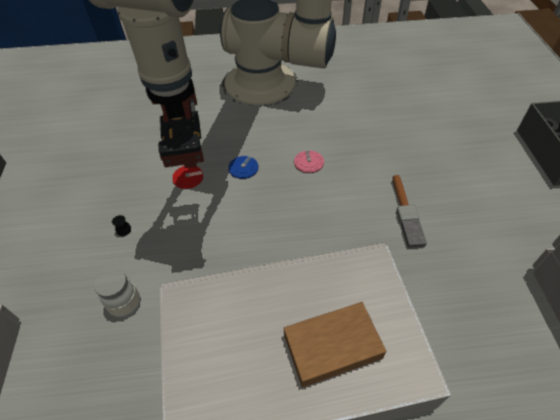

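Run:
```python
from h import *
import cv2
# lower edge (outer) of panel by gradient along columns, same camera, before/after
c,s=np.cos(TH),np.sin(TH);p=arm.camera_params("top")
def proj(x,y,z):
    w=np.array([F0[0]+c*x-s*y,F0[1]+s*x+c*y,z]);q=p["K"]@(p["R"]@w+p["t"]);return q[:2]/q[2]
for f,x0 in(("pics/top0.png",0),("pics/e_top.png",.217)):
    g=cv2.cvtColor(cv2.imread(f),cv2.COLOR_BGR2GRAY).astype(np.float32)
    xs=np.arange(x0-.025,x0+.025,.0005);acc=[]
    prof=np.mean([[cv2.getRectSubPix(g,(1,1),tuple(map(float,proj(x,y,.074))))[0,0] for x in xs] for y in np.linspace(-.03,.19,60)],0)
    d=np.gradient(cv2.GaussianBlur(prof[None].astype(np.float32),(1,1),0)[0]); print(f,xs[d.argmax()].round(4)); print(np.round(prof[::4]))
```

```text
pics/top0.png -0.002
[147. 147. 147. 147. 148. 148. 148. 148. 148. 150. 157. 171. 186. 196.
 197. 187. 164. 131.  99.  86.  92. 101. 105. 106. 106.]
pics/e_top.png 0.216
[143. 143. 143. 143. 143. 141. 134. 119.  99.  80.  75.  91. 123. 153.
 173. 179. 175. 164. 153. 151. 160. 171. 176. 177. 176.]
```

```bash
python3 -c "
from h import *
st();print(arm.close_job())"
```

```text
t 21.5 dr xy [ 0.0331 -0.129 ] z 0.2033 yaw 95.39 tilt [-0.     0.001 -1.   ] f [-0.2 -0.   0.6] q [-0.36 -0.09  1.47  0.    1.75 -0.46] gap 0.001
the job is handed in; nothing more can be done
None
```

I pushed the strayed case sideways with the open fingertips until it lay beside the other case. I then pushed it endwise with closed fingertips against the divider, shut the drawer on its front panel, backed off and handed in at 21.5 s.

- **Case at home:** before shutting, the wrist picture put it within about 2 mm of home, square, with its near end level with the neighbour's. When I pushed a little further, the drawer moved with the case, so it was against the divider. A gap of about 1–2 mm still showed between the two cases.
- **Shutting:** the push stayed at about 3 N and then rose to about 40 N at a solid stop. The top pictures put the travel at about 0.218 m, and the panel looks flush with the cabinet. That figure is good only to about 2 mm and the limit is 0.216 m, so I'm relying mainly on the hard stop.
- **After shutting:** I could not see inside the closed drawer. The last wrist view of the two cases, just short of halfway shut, still showed them side by side. The circular rule and calculator I last saw early on, before the case was moved. I kept the fingers about 2 cm clear of the rule and the calculator was further off. In the last pictures the loupe, jar and brush look unmoved. The hand was clear with no force on it.

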